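# Stow the reel tray under the low shelf against its sprung stop

## Robot

A 6-joint arm with a two-finger parallel gripper is mounted at the origin on a cart in front of the work surface, level with it; the furniture and walls round the work are solid. World frame = base frame: x ahead of the robot, y to its left, z up, the work surface at z = 0. Lengths are in m, angles in degrees, forces in N, time in s.
With the tool pointing down it reaches from about 0.35 to 0.875 m from the base axis. Payload 4.2 kg.
Tool frame: the origin (TCP) lies between the finger pads; the fingertips stand 8 mm ahead of it and the grasp point (between the pads) lies 11 mm behind it; z points along the fingers, y is the line along which they close (so a half turn about z gives the same grasp; the last joint's range is limited). The gripper opens to 87 mm and grips with 3 to 60 N. Pads are 19 mm wide; open, the fingers measure 117 mm over their backs; the gripper's body (75 mm by 190 mm) begins 51 mm behind the grasp point.
Start: joints at [88.9, 22.042, 0.453, 0, -68.411, -14.817], TCP at [0.171, 0.601, 0.231] pointing down, gripper open.
Joint ranges: [-179.83, 179.83], [-69.29, 118.12], [-61.27, 80.66], [-181.25, 117.63], [-171.15, -9.14], [-177.46, 177.46]. Speed limits (degrees/s): [159.86, 159.86, 180, 180, 180, 180].

## Interface

Orientations are given as a 3x3 rotation matrix whose columns are the frame's x, y, z axes.
In Python, from station import sense, capture, camera_model, finish_job, find_in gives the robot as it stands. The module is installed in compiled form; this text tells all that it offers.
- The arm moves only by the tool arm_command, never from a script. Its argument "motion" is a list of rows, each a list of 7 numbers: the finger opening in mm, from 0 to 87, then the shift along the tool's x, y, z in mm, then the turn, a rotation vector about the tool's x, y, z in rad. In form: [[jaw, dx, dy, dz, rx, ry, rz], ...]. A call has 1 to 8 rows; each row shifts and turns the commanded pose from where the row before left it, along the tool's axes as they then stand; what a row does not reach is not made up. A row lasts 1/10 s, in which the tool goes at most 50 mm and 8.59 degrees, less where a joint would pass 70% of its speed; a pose out of reach is approached as far as the arm can. A call with a gripper value outside its range is refused whole. The fingers move at their own pace and stop on an object; the grip force is fixed at half the most. Time passes only in rows, so rows that do not move let the fingers close. It gives the time, the measured TCP pose, the force, the opening and the grip force at its end, in the units of the state.
- sense(): the state, without advancing time (a new reading comes with each control period).
- capture(name): name is "scene" or "top"; returns the picture (400x640x3 uint8, red, green, blue); there is no depth.
- camera_model(name): a dict with "fx", "fy", "cx", "cy" (pixels), "k1" (the pictures are not rectified: a ray, as slopes to the right and down, at radius r is drawn at 1 + k1 r^2 times it, then the intrinsics apply), "R" (3x3) and "t" (3): a world point X has camera coordinates R X + t. Camera axes: x right, y down, z forward; pixel columns grow to the right and rows downward; lengths in m; the calibration is good to about 2 mm. A picture is of the moment at which its call begins. camera_model takes no time and is no camera call.
- finish_job(): hands the job in; it is judged then, once.
Trained networks look in the newest picture that a camera, given by its name, has taken for a name from the list of things; names that differ only in an ending like _2 or _b are one class to them, and where a whole thing is asked for, a point or a joint stands for the part that bears it (a point fixed in the world has none). Each returns a list of dicts, best first, with "p" (0 to 1); they miss things now and then, are a little off and sometimes report something else, mostly with a low value. They report only what shows in the picture. A call takes as long as a camera call.
- find_in(target, camera): "location" ([row, column] in pixels, amid what is visible of it).
The state is a dict: "time_s": time; "joints": joint angles; "joint_velocities": joint speeds; "effort": joint torques, N m; "tcp_pos": TCP position; "ee_rot": TCP orientation; "wrist_force": force on the tool from outside, world axes, zero at the start; "moment": the same for the moment, N m; "gripper_width": opening from 0.0 (shut) to 1.0 (fully open); "gripper_force": force on a finger pad.
Only numpy, scipy, OpenCV 4.12 (cv2) and the standard library are available. Lean on these libraries where they do the work, as an engineer would, in place of code of your own. Each camera call takes 0.05 s, during which the arm holds its last target. There are 200 camera calls.

## Task

Lay the small solder reel flat in the metal tray while the tray is still out in the open, then slide the tray along the bench, tub first, under the low grey shelf, keeping tray and reel clear of its underside, and feel for the sprung stop hidden at the back. Press the tray against the stop with about 10 N (on top of the sliding drag; never over 18 N on the stop) for about a second, then let go so that it stays resting against the stop with the tub fully under the deck and the reel flat in it. Do not jam the tray in the shelf, and leave the other things where they are.

Things in the scene. Friction and masses are not known exactly. Their poses are not given: they have to be found in the camera images.
- reel_centre (a point): centre (half-way up) of the solder reel: black flanged spool with pale wire, 48 mm diameter, 30 mm high, stands upright on a flange on the bench (its z axis up); about 0.1 kg; round, so it can be gripped at any yaw
- tray: open aluminium tray, loose on the bench, about 0.6 kg. Tub 95 mm (x) by 104 mm (y) by 30 mm high, walls and floor 3 mm; origin at the centre of the tub's underside, z up. A pull tab sticks out of its front (-x) side. Polished underside (friction about 0.3): with the reel in it the sliding drag is about 2 to 3 N, rising to 12 N if a stiff grip on the tab leans on it or it rubs on the channel
- tray_grip (a point): grip point of the tray's pull tab, 102.5 mm from the tub's centre along tray -x and 32 mm above the bench: an upright plate 14 mm wide in tray y (grip it across y), 26 mm long in x, from 5 to 51 mm above the bench, joined to the tub by a flat tongue 34 mm wide, 4 to 8 mm above the bench
- tray_floor (a point): centre of the tray's inner floor, 3 mm above the bench; the reel belongs here
- tray_front (a point): top of the middle of the tub's front wall (the tab's side), outer face: 47.5 mm from the tub's centre along tray -x, 30 mm above the bench
- riser: low grey steel shelf fixed to the bench: deck 180 (x) by 136 mm (y), underside 42 and top 48 mm above the bench, on side panels with a clear channel 112 mm wide (4 mm to spare each side of the tray). Origin on the bench under the deck's centre; the tray goes in along riser +x, tray x along riser x. Flared lips, 34 mm high, stand 20 mm out of the mouth, 132 mm apart at the tips
- mouth (a point): middle of the deck's front edge on its underside: riser x = -90 mm, 42 mm above the bench
- stop: sprung stop in the back of the channel, hidden by the deck. Origin = the shelf's origin: it does not tell the depth of the rubber pad, which is unknown. The tray meets it with the tub's front wall 6 to 32 mm inside the deck's front edge; from there it gives 2 N per mm (damped, 150 N per m/s) for 14 mm, then is solid. When let go it pushes the tray back a few mm, till friction holds
- reel: the same reel, origin at the centre of its underside
- jar: clear jar with lid, 56 mm diameter, 70 mm tall, standing on the rear of the shelf's deck; origin at its underside; leave it there
- dropper: brown dropper bottle, 33 mm diameter, 102 mm tall; origin at its underside; a bystander
- tape_roll: roll of masking tape lying flat, 96 mm diameter, 25 mm high; origin at its underside; a bystander
- glue: small glue tube, black with a pale cap, 21x102x18 mm; origin at its underside; a bystander
- driver: small screwdriver, 155 mm long, 14 mm thick; origin at its underside; a bystander
- charger: white plug-in charger, 40x72x27 mm; origin at its underside; a bystander

How it is judged (in metres and radians):
On the way, in this order (a step that is already met when the one before it is completed fails the run):
1. the reel lies flat in the tray, let go, with the tray still out in front of the shelf (horizontal distance between reel_centre and tray_floor below 0.032 m and z of reel_centre in the frame of tray_floor between 0.012 and 0.019 m and angle between reel_centre's own z axis and vertical below 0.1 rad and contact force between the fingers and reel below 0.1 N and x of tray_floor in the frame of riser below -0.09 m), for 0.2 s.
2. the tray, reel in it, bears on the sprung stop with 4 to 18 N for half a second (horizontal distance between reel_centre and tray_floor below 0.032 m and z of reel_centre in the frame of tray_floor between 0.012 and 0.019 m and angle between reel_centre's own z axis and vertical below 0.1 rad and contact force between tray and stop between 4 and 18 N), for 0.5 s.
At the end, for the whole second after the job is handed in: The tray rests flat on the bench against the sprung stop (at least 0.4 N between them), its whole tub under the deck (front wall behind the deck's front edge), and the reel lies flat on the tray's floor (tilt under 0.1 rad, within 32 mm of its centre); tray and reel at rest and released (horizontal distance between reel_centre and tray_floor below 0.032 m and z of reel_centre in the frame of tray_floor between 0.012 and 0.019 m and angle between reel_centre's own z axis and vertical below 0.1 rad and contact force between tray and stop above 0.4 N and x of tray_front in the frame of riser above -0.09 m and height (world z) of tray below 0.004 m and angle between tray's own z axis and vertical below 0.05 rad and linear speed of each of tray, reel below 0.01 m/s); the robot touches nothing.
It fails at once if the stop is pressed with more than 18 N (contact force between tray and stop above 18 N).
It fails at once if the tray is jammed or lifted against the shelf (over 15 N) (contact force between tray and riser above 15 N).
It fails at once if the reel strikes the shelf (contact force between reel and riser above 1 N).
It fails at once if the robot pushes on the shelf with over 10 N (contact force between the arm and riser above 10 N).
It fails at once if a bystander is moved more than 20 mm (distance of any of jar, dropper, tape_roll, glue, driver, charger from where it was at the start of the episode above 0.02 m).
It also fails if it takes over 72 s, if anything falls off the work surface, if the arm or the gripper's body presses on something with over 40 N, if the wrist force passes 120 N, or if a joint passes its speed limit or range.

## Working session

There is one attempt and no reset: what is moved stays moved. The work goes in short steps, Python scripts to look and compute and a tool call to move; the robot and the scene stay as the last step left them, time stands still between calls to the robot, and variables do not carry over. Pictures are saved under pics/ and viewed, at most 10 in all, crops included, and the job is handed in when it is done.

Besides the shell and the picture viewer there is one more tool, called after "Call:" as name(argument=value, ...), one argument or row to a line, values as JSON. arm_command: Moves the arm, as the interface text tells. Its arguments: {"type":"object","properties":{"motion":{"type":"array"}},"required":["motion"]}

```bash
mkdir -p pics; python3 - <<'E'
from station import *
import cv2, numpy as np
s=sense(); print(s['time_s'],s['tcp_pos'],np.round(s['ee_rot'],3).tolist(),s['gripper_width'],s['wrist_force'])
for c in('scene','top'):
    im=capture(c); cv2.imwrite(f'pics/{c}0.png',im[:,:,::-1]); m=camera_model(c); print(c,{k:np.round(v,4).tolist() for k,v in m.items()})
    for t in('reel','tray','tray_grip','tray_floor','tray_front','riser','mouth','jar'):
        print(c,t,[(round(d['p'],2),np.round(d['location'],1).tolist()) for d in find_in(t,c)[:2]])
E
```

```text
0.0 [0.17122284 0.60049459 0.22945176] [[0.962, -0.274, -0.0], [-0.274, -0.962, -0.002], [0.0, 0.002, -1.0]] 1.004370889321079 [-0.83163832 -0.5110507   0.28339928]
scene {'fx': 374.92, 'fy': 374.92, 'cx': 316.2442, 'cy': 195.3831, 'k1': 0.0237, 'R': [[-0.8926, -0.4506, -0.0143], [-0.2309, 0.4841, -0.844], [0.3872, -0.7501, -0.5361]], 't': [0.2428, 0.3629, 0.4381]}
scene reel [(0.88, [246.5, 332.1])]
scene tray [(0.61, [277.3, 230.1])]
scene tray_grip [(0.88, [276.8, 233.0])]
scene tray_floor [(0.76, [278.8, 231.4]), (0.4, [248.7, 331.3])]
scene tray_front [(0.67, [277.1, 232.6]), (0.65, [248.0, 333.0])]
scene riser [(0.7, [183.9, 300.3])]
scene mouth [(0.65, [185.1, 296.0]), (0.25, [159.0, 303.0])]
scene jar [(0.9, [158.7, 299.9]), (0.25, [277.6, 231.1])]
top {'fx': 511.7514, 'fy': 511.7514, 'cx': 313.6028, 'cy': 200.7814, 'k1': 0.0104, 'R': [[-0.0181, -0.9998, -0.0089], [-0.9849, 0.0193, -0.1719], [0.172, 0.0057, -0.9851]], 't': [-0.3827, 0.4747, 1.0154]}
top reel [(0.62, [240.7, 271.1]), (0.17, [221.6, 405.2])]
top tray [(0.74, [172.8, 200.8]), (0.67, [194.6, 422.7])]
top tray_grip [(0.79, [173.0, 200.4])]
top tray_floor [(0.92, [169.2, 201.6])]
top tray_front [(0.97, [174.7, 201.1])]
top riser [(0.61, [160.0, 358.9])]
top mouth [(0.93, [157.9, 359.0]), (0.43, [194.5, 423.3])]
top jar [(0.68, [137.3, 381.6])]
```

```bash
python3 -c "
import cv2
a=cv2.imread('pics/top0.png')[90:290,100:500]; cv2.imwrite('pics/top0c.png',cv2.resize(a,(800,400),interpolation=3))"
```

```text
(no output)
```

View pics/top0c.png

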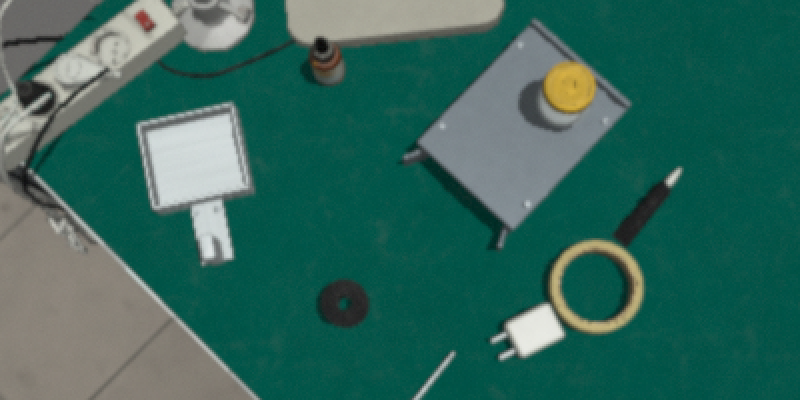

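View pics/scene0.png

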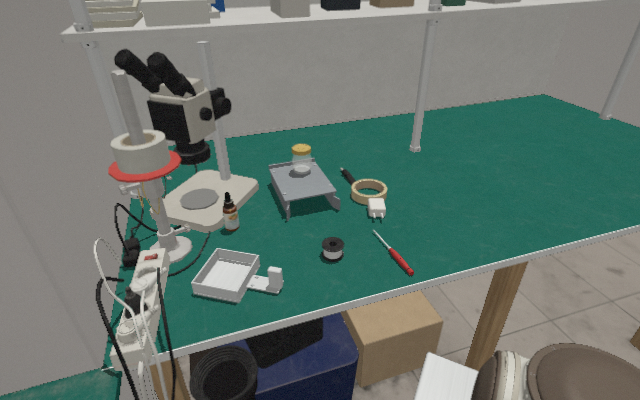

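Top crop (2x, offset 100,90) shows the reel at crop (343,303). The tray rim corners are about (137,123), (233,103), (253,190), (155,212), with the tab at (213,247). The deck corners are about (535,22), (630,103), (512,230), (420,145), and the mouth faces lower-left. The scene view confirms this layout.

```bash
cat > h.py <<'E'
from station import *
import numpy as np, cv2
from scipy.optimize import least_squares
def proj(c,X):
    m=camera_model(c); P=np.atleast_2d(X)@np.array(m['R']).T+np.array(m['t']); u=P[:,:2]/P[:,2:]
    u=u*(1+m['k1']*(u**2).sum(1,keepdims=True)); return u*[m['fx'],m['fy']]+[m['cx'],m['cy']]
def back(c,px,z):
    return least_squares(lambda p:(proj(c,[[p[0],p[1],z]])-px).ravel(),[.35,.35]).x
def pts(p,L):
    L=np.array(L,float); a=p[2]; C,S=np.cos(a),np.sin(a)
    return np.c_[p[0]+C*L[:,0]-S*L[:,1],p[1]+S*L[:,0]+C*L[:,1],L[:,2]]
def fit(c,L,px,p0):
    r=least_squares(lambda p:(proj(c,pts(p,L))-px).ravel(),p0); return r.x,np.round(r.fun,1)
TR=[[-.0475,-.052,.03],[-.0475,.052,.03],[.0475,.052,.03],[.0475,-.052,.03]]
RI=[[-.09,-.068,.048],[-.09,.068,.048],[.09,.068,.048],[.09,-.068,.048]]
E
python3 - <<'E'
from h import *
o=np.array([100,90])
r=back('top',np.array([343,303])/2+o,.03); print('reel',r, back('scene',np.array([333,243]),.03))
tab=back('top',np.array([214,240])/2+o,.051); print('tab',tab)
cr=np.array([[253,190],[155,212],[137,122],[233,103]])/2+o   # front right.. order guess
rc=np.array([[512,230],[420,145],[535,22],[630,103]])/2+o
ct=back('top',cr.mean(0),.03); cd=back('top',rc.mean(0),.048)
for q,L,c0,n in((cr,TR,ct,'tray'),(rc,RI,cd,'riser')):
    best=min((fit('top',L,q,[*c0,a]) for a in np.radians([-60,-30,0,30,60])),key=lambda f:(f[1]**2).sum())
    print(n,best[0][:2],np.degrees(best[0][2]),best[1])
    if n=='tray': print(pts(best[0],[[-.1025,0,.051]]))
    if n=='riser': print(pts(best[0],[[-.09,0,.0]]), )
    for X in pts(best[0],L): print(proj('scene',X).round(0))
for t in('dropper','tape_roll','charger','glue','driver'):
    d=find_in(t,'top'); print(t,d and (d[0]['p'],back('top',np.array(d[0]['location'])[::-1],.02)))
E
```

```text
reel [ 0.3859656 -0.3035565] [ 0.38502833 -0.304082  ]
tab [ 0.45064793 -0.17440141]
tray [ 0.543514   -0.14775125] 11.996331684427357 [-0.6 -0.8 -0.4 -0.7  0.5  1.4  0.6  0.1]
[[ 0.44325251 -0.16905578  0.051     ]]
[[260. 253.]]
[[238. 290.]]
[[192. 281.]]
[[218. 246.]]
riser [ 0.56674712 -0.49436074] -43.84519992940856 [ 1.6  0.4 -1.3 -1.1 -0.8 -0.5  0.5  1.1]
[[ 0.50183786 -0.43201663  0.        ]]
[[337. 189.]]
[[285. 200.]]
[[268. 167.]]
[[314. 159.]]
dropper (0.69, array([ 0.6497304 , -0.28187668]))
tape_roll (0.88, array([ 0.42505348, -0.57985027]))
charger (0.63, array([ 0.35921097, -0.49164307]))
glue (0.67, array([ 0.47443452, -0.61889976]))
driver (0.83, array([ 0.24863888, -0.33699592]))
```

```bash
cat >> h.py <<'E'
def plan(wps,jaw,step=45,ang=8,s=None):
    """wps: list of world (x,y,z,yawdeg of tool x); prints tool-frame rows from the measured pose, tool kept vertical"""
    s=s or sense(); p=np.array(s['tcp_pos']); R=np.array(s['ee_rot']); yaw=np.degrees(np.arctan2(R[1,0],R[0,0]))
    for w in wps:
        d=(np.array(w[:3])-p)*1e3; dy=(w[3]-yaw+180)%360-180; n=max(1,int(np.ceil(max(np.linalg.norm(d)/step,abs(dy)/ang))))
        print('->',w,'rows',n)
        for i in range(n):
            a=np.radians(yaw+dy*i/n); v=d/n
            print([jaw]+[round(float(q),1) for q in (np.cos(a)*v[0]+np.sin(a)*v[1], np.sin(a)*v[0]-np.cos(a)*v[1], -v[2])]+[0,0,round(float(-np.radians(dy/n)),3)])
        p=np.array(w[:3]); yaw=w[3]
E
python3 - <<'E'
from h import *
print('lamp base',back('scene',np.array([168,250.]),0),'strip',back('top',np.array([145,135.]),.03),back('top',np.array([103,180.]),.03),'scope',back('scene',np.array([205,200.]),.0))
plan([(.37,.15,.2,10),(.386,-.304,.1,12)],87)
E
```

```text
lamp base [ 0.7190511  -0.15673299] strip [ 0.61843429 -0.03479156] [0.52203462 0.04964933] scope [ 0.78232669 -0.35100489]
-> (0.37, 0.15, 0.2, 10) rows 11
[87, 28.6, 34.5, 2.8, 0, 0, -0.041]
[87, 27.2, 35.6, 2.8, 0, 0, -0.041]
[87, 25.7, 36.7, 2.8, 0, 0, -0.041]
[87, 24.1, 37.7, 2.8, 0, 0, -0.041]
[87, 22.6, 38.7, 2.8, 0, 0, -0.041]
[87, 21.0, 39.6, 2.8, 0, 0, -0.041]
[87, 19.3, 40.4, 2.8, 0, 0, -0.041]
[87, 17.6, 41.2, 2.8, 0, 0, -0.041]
[87, 15.9, 41.9, 2.8, 0, 0, -0.041]
[87, 14.2, 42.5, 2.8, 0, 0, -0.041]
[87, 12.4, 43.0, 2.8, 0, 0, -0.041]
-> (0.386, -0.304, 0.1, 12) rows 11
[87, -5.7, 40.9, 9.1, 0, 0, -0.003]
[87, -5.9, 40.9, 9.1, 0, 0, -0.003]
[87, -6.0, 40.9, 9.1, 0, 0, -0.003]
[87, -6.1, 40.8, 9.1, 0, 0, -0.003]
[87, -6.3, 40.8, 9.1, 0, 0, -0.003]
[87, -6.4, 40.8, 9.1, 0, 0, -0.003]
[87, -6.5, 40.8, 9.1, 0, 0, -0.003]
[87, -6.6, 40.8, 9.1, 0, 0, -0.003]
[87, -6.8, 40.7, 9.1, 0, 0, -0.003]
[87, -6.9, 40.7, 9.1, 0, 0, -0.003]
[87, -7.0, 40.7, 9.1, 0, 0, -0.003]
```

Call:
arm_command(
  motion=[
    [87,28.6,34.5,2.8,0,0,-0.041],
    [87,27.2,35.6,2.8,0,0,-0.041],
    [87,25.7,36.7,2.8,0,0,-0.041],
    [87,24.1,37.7,2.8,0,0,-0.041],
    [87,22.6,38.7,2.8,0,0,-0.041],
    [87,21,39.6,2.8,0,0,-0.041],
    [87,19.3,40.4,2.8,0,0,-0.041],
    [87,17.6,41.2,2.8,0,0,-0.041],
  ],
)

```text
time_s: 1.95
tcp_pos: [0.316, 0.2714, 0.2084]
ee_rot: [[0.999, 0.053, 0.001], [0.053, -0.999, 0.001], [0.001, -0.001, -1.0]]
wrist_force: [1.3, 0.6, -0.2]
gripper_width: 0.998
gripper_force: 0.0
```

Call:
arm_command(
  motion=[
    [87,15.9,41.9,2.8,0,0,-0.041],
    [87,14.2,42.5,2.8,0,0,-0.041],
    [87,12.4,43,2.8,0,0,-0.041],
    [87,-5.7,40.9,9.1,0,0,-0.003],
    [87,-5.9,40.9,9.1,0,0,-0.003],
    [87,-6,40.9,9.1,0,0,-0.003],
    [87,-6.1,40.8,9.1,0,0,-0.003],
    [87,-6.3,40.8,9.1,0,0,-0.003],
  ],
)

```text
time_s: 2.75
tcp_pos: [0.3765, -0.058, 0.1545]
ee_rot: [[0.982, 0.188, 0.002], [0.188, -0.982, 0.0], [0.002, 0.0, -1.0]]
wrist_force: [1.4, -0.1, 0.3]
gripper_width: 0.997
gripper_force: 0.0
```

Call:
arm_command(
  motion=[
    [87,-6.4,40.8,9.1,0,0,-0.003],
    [87,-6.5,40.8,9.1,0,0,-0.003],
    [87,-6.6,40.8,9.1,0,0,-0.003],
    [87,-6.8,40.7,9.1,0,0,-0.003],
    [87,-6.9,40.7,9.1,0,0,-0.003],
    [87,-7,40.7,9.1,0,0,-0.003],
    [87,0,0,0,0,0,0],
  ],
)

```text
time_s: 3.45
tcp_pos: [0.3844, -0.3078, 0.0984]
ee_rot: [[0.98, 0.2, -0.001], [0.2, -0.98, -0.0], [-0.001, -0.0, -1.0]]
wrist_force: [-0.0, 0.8, 0.7]
gripper_width: 1.0
gripper_force: 0.0
```

Call:
arm_command(
  motion=[
    [87,2.3,-3.4,30,0,0,0],
    [87,0,0,30,0,0,0],
    [87,0,0,16,0,0,0],
    [87,0,0,8,0,0,0],
    [40,0,0,0,0,0,0],
    [40,0,0,0,0,0,0],
    [40,0,0,0,0,0,0],
    [40,0,0,0,0,0,0],
  ],
)

```text
time_s: 4.25
tcp_pos: [0.3868, -0.3005, 0.0166]
ee_rot: [[0.979, 0.205, 0.002], [0.205, -0.979, -0.001], [0.002, 0.001, -1.0]]
wrist_force: [-0.0, 0.5, -0.2]
gripper_width: 0.726
gripper_force: 0.0
```

```bash
python3 - <<'E'
from h import *
s=sense(); print(s['tcp_pos'],s['gripper_width']*87,s['gripper_force'],s['wrist_force'])
E
```

```text
[ 0.38683479 -0.30050362  0.01663781] 63.17226948176921 0.0 [-0.01747516  0.5411408  -0.21956071]
```

Call:
arm_command(
  motion=[
    [30,0,0,0,0,0,0],
    [30,0,0,0,0,0,0],
    [30,0,0,0,0,0,0],
    [30,0,0,0,0,0,0],
    [30,0,0,0,0,0,0],
  ],
)

```text
time_s: 4.75
tcp_pos: [0.3867, -0.3006, 0.0162]
ee_rot: [[0.979, 0.205, 0.001], [0.205, -0.979, -0.001], [0.001, 0.001, -1.0]]
wrist_force: [-0.6, 0.3, 5.6]
gripper_width: 0.542
gripper_force: 30.0
```

```bash
python3 - <<'E'
from h import *
p=[.5435,-.1478,np.radians(12)]
x,y,_=pts(p,[[0,0,0]])[0]
plan([(.387,-.3005,.1,12),(x,y,.1,12),(x,y,.022,12)],30,step=40)
E
```

```text
-> (0.387, -0.3005, 0.1, 12) rows 3
[30, 0.1, -0.0, -27.9, 0, 0, -0.001]
[30, 0.1, -0.0, -27.9, 0, 0, -0.001]
[30, 0.1, -0.0, -27.9, 0, 0, -0.001]
-> (np.float64(0.5435), np.float64(-0.1478), 0.1, 12) rows 6
[30, 30.8, -19.5, -0.0, 0, 0, -0.0]
[30, 30.8, -19.5, -0.0, 0, 0, -0.0]
[30, 30.8, -19.5, -0.0, 0, 0, -0.0]
[30, 30.8, -19.5, -0.0, 0, 0, -0.0]
[30, 30.8, -19.5, -0.0, 0, 0, -0.0]
[30, 30.8, -19.5, -0.0, 0, 0, -0.0]
-> (np.float64(0.5435), np.float64(-0.1478), 0.022, 12) rows 2
[30, 0.0, 0.0, 39.0, 0, 0, -0.0]
[30, 0.0, 0.0, 39.0, 0, 0, -0.0]
```

Call:
arm_command(
  motion=[
    [30,0,0,-30,0,0,0],
    [30,0,0,-30,0,0,0],
    [30,0,0,-25,0,0,0],
    [30,31,-19.5,0,0,0,0],
    [30,31,-19.5,0,0,0,0],
    [30,31,-19.5,0,0,0,0],
    [30,31,-19.5,0,0,0,0],
    [30,31,-19.5,0,0,0,0],
  ],
)

```text
time_s: 5.55
tcp_pos: [0.5179, -0.1717, 0.0997]
ee_rot: [[0.979, 0.204, -0.002], [0.204, -0.979, 0.001], [-0.002, -0.001, -1.0]]
wrist_force: [0.2, -0.4, -0.8]
gripper_width: 0.544
gripper_force: 30.0
```

Call:
arm_command(
  motion=[
    [30,30,-19,0,0,0,0],
    [30,0,0,0,0,0,0],
  ],
)

```text
time_s: 5.75
tcp_pos: [0.546, -0.1458, 0.0998]
ee_rot: [[0.978, 0.209, 0.001], [0.209, -0.978, 0.0], [0.001, -0.0, -1.0]]
wrist_force: [0.2, -0.4, -0.5]
gripper_width: 0.542
gripper_force: 30.0
```

```bash
python3 - <<'E'
from h import *
a=capture('scene')[150:350,130:430]; cv2.imwrite('pics/a1.png',cv2.resize(a,(800,533),interpolation=3)[:,:,::-1])
plan([(.5435,-.1478,.022,12)],30)
E
```

```text
-> (0.5435, -0.1478, 0.022, 12) rows 2
[30, -0.3, 0.5, 38.7, 0, 0, -0.0]
[30, -0.3, 0.5, 38.7, 0, 0, -0.0]
```

View pics/a1.png

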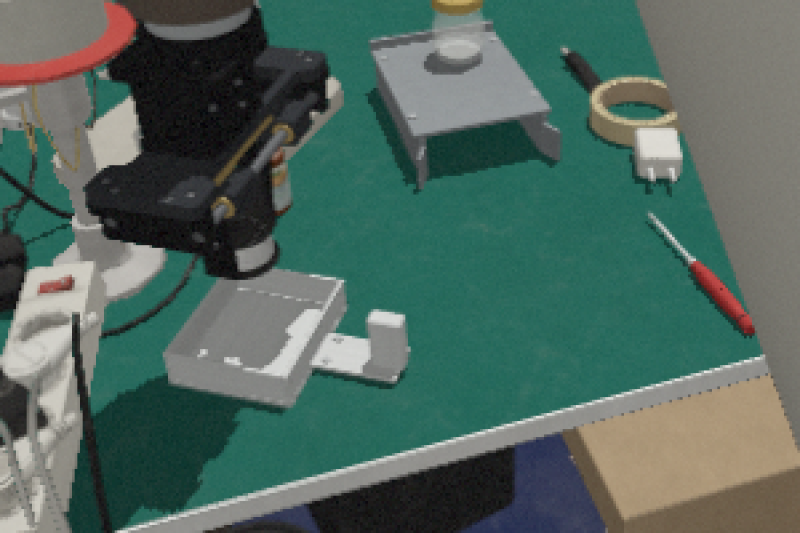

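The held reel is at crop (240,255), upright, above the tray centre, and the tray hasn't moved. I'll lower it and release.

Call:
arm_command(
  motion=[
    [30,-0.5,1,35,0,0,0],
    [30,0,0,25,0,0,0],
    [30,0,0,10,0,0,0],
    [30,0,0,6,0,0,0],
    [30,0,0,3,0,0,0],
    [30,0,0,0,0,0,0],
  ],
)

```text
time_s: 6.4
tcp_pos: [0.5434, -0.1497, 0.0221]
ee_rot: [[0.979, 0.205, 0.001], [0.205, -0.979, -0.0], [0.001, 0.0, -1.0]]
wrist_force: [-0.1, 0.2, -0.5]
gripper_width: 0.544
gripper_force: 30.0
```

Call:
arm_command(
  motion=[
    [30,0,0,1.5,0,0,0],
    [30,0,0,1,0,0,0],
    [30,0,0,0,0,0,0],
  ],
)

```text
time_s: 6.7
tcp_pos: [0.5433, -0.1495, 0.0196]
ee_rot: [[0.979, 0.205, 0.001], [0.205, -0.979, 0.0], [0.001, 0.0, -1.0]]
wrist_force: [0.3, 0.7, -0.7]
gripper_width: 0.544
gripper_force: 30.0
```

Call:
arm_command(
  motion=[
    [57,0,0,0.3,0,0,0],
    [57,0,0,0,0,0,0],
    [57,0,0,0,0,0,0],
    [57,0,0,0,0,0,0],
    [57,0,0,-15,0,0,0],
    [57,0,0,-25,0,0,0],
    [57,0,0,-25,0,0,0],
    [57,0,0,-15,0,0,0],
  ],
)

```text
time_s: 7.5
tcp_pos: [0.544, -0.1496, 0.1009]
ee_rot: [[0.979, 0.205, 0.003], [0.205, -0.979, -0.0], [0.003, 0.001, -1.0]]
wrist_force: [0.4, 1.0, 1.2]
gripper_width: 0.657
gripper_force: 0.0
```

```bash
python3 - <<'E'
from h import *
p=[.5435,-.1478,np.radians(12)]
x,y,_=pts(p,[[-.1025,0,0]])[0]; print(x,y)
xb,yb,_=pts(p,[[-.115,0,0]])[0]
plan([(.37,-.19,.2,12)],57)
E
```

```text
0.4432398709247849 -0.1691109483088203
-> (0.37, -0.19, 0.2, 12) rows 5
[57, -35.7, 0.8, -19.8, 0, 0, -0.001]
[57, -35.7, 0.8, -19.8, 0, 0, -0.001]
[57, -35.7, 0.7, -19.8, 0, 0, -0.001]
[57, -35.7, 0.7, -19.8, 0, 0, -0.001]
[57, -35.7, 0.7, -19.8, 0, 0, -0.001]
```

Call:
arm_command(
  motion=[
    [50,-36,0.8,-20,0,0,0],
    [50,-36,0.8,-20,0,0,0],
    [50,-36,0.8,-20,0,0,0],
    [50,-36,0.8,-20,0,0,0],
    [50,-36,0.8,-10,0,0,0],
    [50,-10,0,0,0,0,0],
  ],
)

```text
time_s: 8.1
tcp_pos: [0.3556, -0.1927, 0.1903]
ee_rot: [[0.979, 0.204, 0.003], [0.204, -0.979, -0.0], [0.003, 0.001, -1.0]]
wrist_force: [0.8, 1.2, 0.6]
gripper_width: 0.574
gripper_force: 0.0
```

```bash
python3 - <<'E'
from h import *
a=capture('top')[100:270,120:460]; cv2.imwrite('pics/a2.png',cv2.resize(a,(800,400),interpolation=3)[:,:,::-1])
for t in('reel','tray','tray_grip'): print(t,[(d['p'],d['location']) for d in find_in(t,'top')[:2]])
E
```

```text
reel [(0.76, [168.1, 198.5])]
tray [(0.97, [179.8, 204.0])]
tray_grip [(0.84, [181.1, 199.1])]
```

View pics/a2.png

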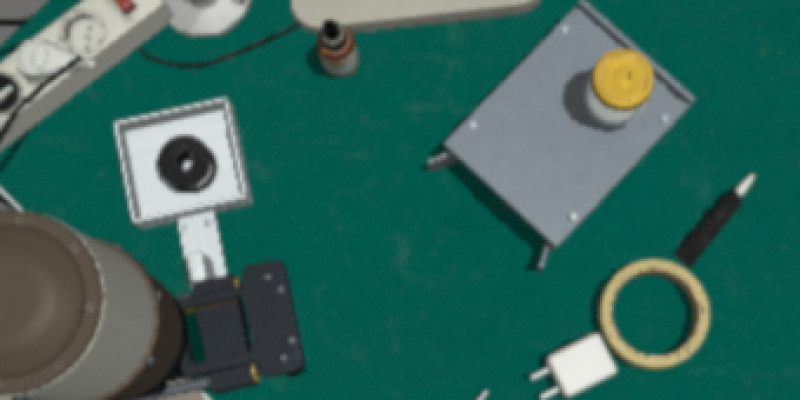

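The reel lies at crop (187,163), centred in the tray, whose corners are about (115,122), (230,98), (251,200), (135,226). Deck corners are (443,148), (553,246), (694,98), (582,2).

```bash
python3 - <<'E'
from h import *
s=800/340; o=np.array([120,100])
f=lambda L:(np.array(L)+.5)/s-.5+o
cr=f([[251,200],[135,226],[115,122],[230,98]]); rc=f([[553,246],[443,148],[582,2],[694,98]])
for q,L,p0 in((cr,TR,[.5435,-.1478,.21]),(rc,RI,[.567,-.494,-.765])):
    p,e=fit('top',L,q,p0); print(p[:2],np.degrees(p[2]),e)
    if L is TR: print('grip',pts(p,[[-.1025,0,0]]));P=p
print('reel',back('top',f([187,163]),.033))
x,y,_=pts(P,[[-.1025,0,0]])[0]
plan([(x,y,.1,np.degrees(P[2])),(x,y,.021,np.degrees(P[2]))],50)
E
```

```text
[ 0.54356447 -0.1480208 ] 11.759641903108292 [-0.4 -0.4 -0.  -0.5  0.6  0.7 -0.1  0.3]
grip [[ 0.44321582 -0.16891096  0.        ]]
[ 0.56741766 -0.49227925] -44.08463111668067 [ 1.6  0.8 -0.3 -1.7 -1.1 -0.3 -0.2  1.2]
reel [ 0.54104139 -0.15253367]
-> (np.float64(0.44321581874468646), np.float64(-0.1689109628185336), 0.1, np.float64(11.759641903108292)) rows 3
[50, 29.2, -1.9, 29.6, 0, 0, 0.0]
[50, 29.2, -1.9, 29.6, 0, 0, 0.0]
[50, 29.2, -1.9, 29.6, 0, 0, 0.0]
-> (np.float64(0.44321581874468646), np.float64(-0.1689109628185336), 0.021, np.float64(11.759641903108292)) rows 2
[50, 0.0, 0.0, 39.5, 0, 0, -0.0]
[50, 0.0, 0.0, 39.5, 0, 0, -0.0]
```

Call:
arm_command(
  motion=[
    [45,29,-2,30,0,0,0],
    [45,29,-2,30,0,0,0],
    [45,29,-2,28,0,0,0],
    [45,0,0,0,0,0,0],
  ],
)

```text
time_s: 8.7
tcp_pos: [0.4437, -0.1674, 0.0959]
ee_rot: [[0.978, 0.207, -0.008], [0.207, -0.978, 0.0], [-0.008, -0.002, -1.0]]
wrist_force: [-0.2, -0.3, 0.1]
gripper_width: 0.52
gripper_force: 0.0
```

```bash
python3 - <<'E'
from h import *
plan([(.4432,-.1689,.021,11.8)],45,step=30); print(sense()['joints'])
E
```

```text
-> (0.4432, -0.1689, 0.021, 11.8) rows 3
[45, -0.3, 0.4, 25.0, 0, 0, 0.001]
[45, -0.3, 0.4, 25.0, 0, 0, 0.001]
[45, -0.3, 0.4, 25.0, 0, 0, 0.001]
[-9.83728590e-01  1.65129841e+01 -3.03563955e+01 -3.03620833e-03
 -4.35971212e+01  1.02929774e+02]
```

Call:
arm_command(
  motion=[
    [45,-0.5,1,30,0,0,0],
    [45,0,0,25,0,0,0],
    [45,0,0,14,0,0,0],
    [45,0,0,5,0,0,0],
    [45,0,0,0,0,0,0],
    [5,0,0,0,0,0,0],
    [5,0,0,0,0,0,0],
    [5,0,0,0,0,0,0],
  ],
)

```text
time_s: 9.5
tcp_pos: [0.4422, -0.1697, 0.0277]
ee_rot: [[0.979, 0.205, 0.002], [0.205, -0.979, -0.0], [0.002, 0.001, -1.0]]
wrist_force: [0.3, 0.0, -0.3]
gripper_width: 0.329
gripper_force: 0.0
```

Call:
arm_command(
  motion=[
    [5,0,0,0,0,0,0],
    [5,0,0,0,0,0,0],
    [5,0,0,0,0,0,0],
    [5,0,0,0,0,0,0],
  ],
)

```text
time_s: 9.9
tcp_pos: [0.4417, -0.1696, 0.0272]
ee_rot: [[0.979, 0.205, 0.0], [0.205, -0.979, 0.0], [0.0, 0.0, -1.0]]
wrist_force: [-1.0, 2.2, 3.9]
gripper_width: 0.166
gripper_force: 29.8
```

```bash
python3 - <<'E'
from h import *
plan([(.3483,-.2821,.0272,-44)],5,step=7)
s=sense();print(s['wrist_force'],s['moment'])
E
```

```text
-> (0.3483, -0.2821, 0.0272, -44) rows 21
[5, -5.5, 4.3, 0.0, 0, 0, 0.046]
[5, -5.2, 4.6, 0.0, 0, 0, 0.046]
[5, -5.0, 4.8, 0.0, 0, 0, 0.046]
[5, -4.8, 5.0, 0.0, 0, 0, 0.046]
[5, -4.6, 5.3, 0.0, 0, 0, 0.046]
[5, -4.3, 5.5, 0.0, 0, 0, 0.046]
[5, -4.1, 5.7, 0.0, 0, 0, 0.046]
[5, -3.8, 5.8, 0.0, 0, 0, 0.046]
[5, -3.5, 6.0, 0.0, 0, 0, 0.046]
[5, -3.2, 6.2, 0.0, 0, 0, 0.046]
[5, -2.9, 6.3, 0.0, 0, 0, 0.046]
[5, -2.6, 6.4, 0.0, 0, 0, 0.046]
[5, -2.3, 6.6, 0.0, 0, 0, 0.046]
[5, -2.0, 6.7, 0.0, 0, 0, 0.046]
[5, -1.7, 6.7, 0.0, 0, 0, 0.046]
[5, -1.4, 6.8, 0.0, 0, 0, 0.046]
[5, -1.1, 6.9, 0.0, 0, 0, 0.046]
[5, -0.8, 6.9, 0.0, 0, 0, 0.046]
[5, -0.4, 6.9, 0.0, 0, 0, 0.046]
[5, -0.1, 7.0, 0.0, 0, 0, 0.046]
[5, 0.2, 7.0, 0.0, 0, 0, 0.046]
[-1.02865174  2.23973075  3.89464961] [0.72244449 0.20085407 0.09380543]
```

Call:
arm_command(
  motion=[
    [5,-2.5,2,-0.3,0,0,0.02],
    [5,-5.5,4.5,0,0,0,0.046],
    [5,-5,4.8,0,0,0,0.046],
    [5,-4.8,5,0,0,0,0.046],
    [5,-4.6,5.3,0,0,0,0.046],
    [5,-4.3,5.5,0,0,0,0.046],
    [5,-4.1,5.7,0,0,0,0.046],
    [5,-3.8,5.8,0,0,0,0.046],
  ],
)

```text
time_s: 10.7
tcp_pos: [0.4098, -0.2108, 0.0273]
ee_rot: [[0.991, -0.137, 0.002], [-0.137, -0.991, -0.0], [0.002, 0.0, -1.0]]
wrist_force: [0.8, 2.4, 1.4]
gripper_width: 0.157
gripper_force: 29.9
```

Call:
arm_command(
  motion=[
    [5,-3.5,6,0,0,0,0.046],
    [5,-3.2,6.2,0,0,0,0.046],
    [5,-2.9,6.3,0,0,0,0.046],
    [5,-2.6,6.4,0,0,0,0.046],
    [5,-2.3,6.6,0,0,0,0.046],
    [5,-2,6.7,0,0,0,0.046],
    [5,-1.7,6.7,0,0,0,0.046],
    [5,-1.4,6.8,0,0,0,0.046],
  ],
)

```text
time_s: 11.5
tcp_pos: [0.3757, -0.2549, 0.0273]
ee_rot: [[0.875, -0.484, 0.002], [-0.484, -0.875, -0.001], [0.002, -0.0, -1.0]]
wrist_force: [1.9, 2.5, 0.6]
gripper_width: 0.159
gripper_force: 29.9
```

Call:
arm_command(
  motion=[
    [5,-1.1,6.9,0,0,0,0.046],
    [5,-0.8,6.9,0,0,0,0.046],
    [5,-0.4,6.9,0,0,0,0.046],
    [5,-0.1,7,0,0,0,0.046],
    [5,0.2,7,0,0,0,0.046],
    [5,0,2.5,0,0,0,0.03],
    [5,0,0,0,0,0,0],
  ],
)

```text
time_s: 12.2
tcp_pos: [0.3523, -0.2844, 0.0272]
ee_rot: [[0.721, -0.693, 0.001], [-0.693, -0.721, -0.001], [0.001, -0.0, -1.0]]
wrist_force: [-0.4, -2.2, 0.7]
gripper_width: 0.159
gripper_force: 29.9
```

```bash
python3 - <<'E'
from h import *
im=capture('top'); cv2.imwrite('pics/full3.png',im[:,:,::-1])
a=im[90:290,240:440]; cv2.imwrite('pics/a3.png',cv2.resize(a,(600,600),interpolation=3)[:,:,::-1])
s=sense();print(s['tcp_pos'],s['wrist_force'],s['moment'])
E
```

```text
[ 0.35232364 -0.28433065  0.0272499 ] [-0.51771335 -2.48388682  0.74762685] [-0.75904031 -0.14129006 -0.15607993]
```

View pics/a3.png

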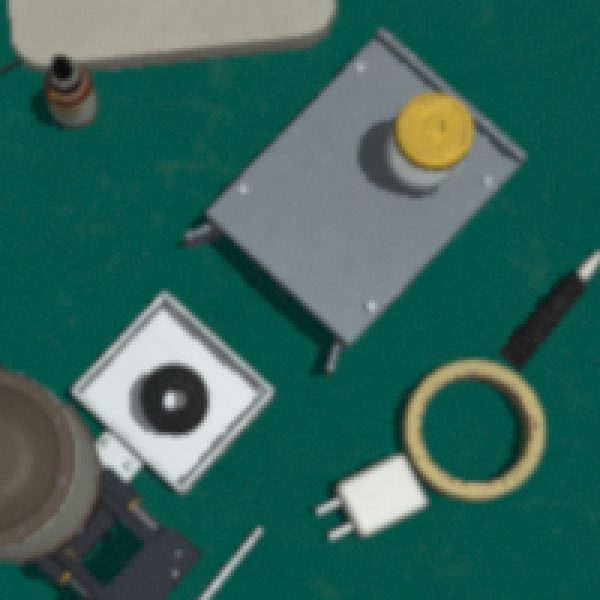

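The tray is in front of the shelf with the reel in it. In crop px (3x, offset 240,90) the tray corners are (72,391), (164,291), (274,389), (182,494), and the deck corners are (205,214), (345,345), (525,157), (380,30).

```bash
python3 - <<'E'
from h import *
f=lambda L:(np.array(L)+.5)/3-.5+np.array([240,90])
cr=f([[182,494],[72,391],[164,291],[274,389]]); rc=f([[345,345],[205,214],[380,30],[525,157]])
T,e=fit('top',TR,cr,[.42,-.35,-.765]); print(T[:2],np.degrees(T[2]),e)
R,e=fit('top',RI,rc,[.567,-.494,-.765]); print(R[:2],np.degrees(R[2]),e)
# independent: back-projected corners
for q,z in((rc,.048),(cr,.03)):
    B=np.array([back('top',x,z) for x in q]); print(B.round(4).tolist(),[round(float(np.linalg.norm(B[i]-B[i-1])),4) for i in range(4)])
    m=B[[2,3]].mean(0)-B[[0,1]].mean(0); print('axis',np.degrees(np.arctan2(m[1],m[0])),B[[0,1]].mean(0), [np.degrees(np.arctan2(*(B[j]-B[i])[::-1])) for i,j in((0,3),(1,2))])
c,s=np.cos(R[2]),np.sin(R[2]); d=T[:2]-R[:2]; print('tray in riser',c*d[0]+s*d[1],-s*d[0]+c*d[1])
st=sense(); p=st['tcp_pos'][:2]-T[:2]; c,s=np.cos(T[2]),np.sin(T[2]); print('tcp in tray',c*p[0]+s*p[1],-s*p[0]+c*p[1])
# sub-pixel refinement of the poses: maximise gradient along projected edges
g=cv2.GaussianBlur(cv2.cvtColor(cv2.imread('pics/full3.png'),cv2.COLOR_BGR2GRAY).astype(np.float32),(0,0),.8)
def score(p,L,edges):
    tot=0
    for i,j in edges:
        t=np.linspace(.08,.92,60)[:,None]; A=np.array(L[i]);Bq=np.array(L[j]); X=A+(Bq-A)*t
        cen=np.mean(L,0); mid=(A+Bq)/2; n=(mid-cen); n[2]=0; n/=np.linalg.norm(n)
        a=[cv2.remap(g,*[v.astype(np.float32).reshape(-1,1) for v in proj('top',pts(p,X+k*n*.0012)).T],1) for k in(-1,1)]
        tot+=np.mean(a[0]-a[1])
    return tot
from scipy.optimize import minimize
for n,p,L,ed in(('tray',T,TR,[(0,1),(1,2),(2,3),(3,0)]),('riser',R,RI,[(0,1),(1,2),(3,0)])):
    r=minimize(lambda q:-score(q*[.001,.001,.01]+p,L,ed),[0,0,0],method='Nelder-Mead',options=dict(initial_simplex=[[0,0,0],[1.5,0,0],[0,1.5,0],[0,0,1.5]]))
    q=r.x*[.001,.001,.01]+p; print(n,q[:2],np.degrees(q[2]),-r.fun,score(p,L,ed))
    if n=='tray': T2=q
    else:
        c,s=np.cos(q[2]),np.sin(q[2]); d=T2[:2]-q[:2]; print('tray in riser',c*d[0]+s*d[1],-s*d[0]+c*d[1])
E
```

```text
[ 0.42967424 -0.35709579] -43.12178153987382 [ 0.1 -0.4 -0.4  0.1 -0.1 -0.   0.4  0.3]
[ 0.56818727 -0.49191195] -44.45328118694978 [ 1.1 -0.  -0.6 -0.8 -0.3  0.3 -0.3  0.6]
[[0.4563, -0.4752], [0.5499, -0.3815], [0.6807, -0.507], [0.586, -0.6041]] [0.1829, 0.1324, 0.1813, 0.1357]
axis -44.31195133761349 [ 0.50306102 -0.42835227] [np.float64(-44.82422370309408), np.float64(-43.7951870057046)]
[[0.3586, -0.3624], [0.4308, -0.2875], [0.4998, -0.3518], [0.4295, -0.4267]] [0.0957, 0.104, 0.0943, 0.1028]
axis -42.57811765360018 [ 0.3946942  -0.32495408] [np.float64(-42.228781307865965), np.float64(-42.93274110752809)]
tray in riser -0.1932890653394438 -0.0007697677563570093
tcp in tray -0.10619710427148707 0.00023835263135096874
tray [ 0.43044806 -0.35750922] -43.51042079858605 150.61087036132812 145.04523
riser [ 0.56763131 -0.49264068] -44.350210237312254 88.6197509765625 85.330215
tray in riser -0.19255964973335973 0.0007329817569808328
```

Call:
arm_command(
  motion=[
    [5,5,-0.8,0,0,0,0.008],
    [5,8,-0.8,0,0,0,0.008],
    [5,8,0,0,0,0,0],
    [5,8,-0.1,0,0,0,0],
    [5,8,0,0,0,0,0],
    [5,8,-0.1,0,0,0,0],
    [5,4,0,0,0,0,0],
    [5,0,0,0,0,0,0],
  ],
)

```text
time_s: 13.05
tcp_pos: [0.3871, -0.3165, 0.0272]
ee_rot: [[0.711, -0.703, -0.003], [-0.703, -0.711, 0.001], [-0.003, 0.001, -1.0]]
wrist_force: [-1.4, 0.8, 4.9]
gripper_width: 0.161
gripper_force: 30.0
```

```bash
cat >> h.py <<'E'
from scipy.optimize import minimize
def score(g,p,L,edges):
    tot=0
    for i,j in edges:
        t=np.linspace(.08,.92,60)[:,None]; A=np.array(L[i]);B=np.array(L[j]); X=A+(B-A)*t
        n=(A+B)/2-np.mean(L,0); n[2]=0; n/=np.linalg.norm(n)
        a=[cv2.remap(g,*[v.astype(np.float32).reshape(-1,1) for v in proj('top',pts(p,X+k*n*.0012)).T],1) for k in(-1,1)]
        tot+=np.mean(a[0]-a[1])
    return tot
def refine(im,p,L,ed):
    g=cv2.GaussianBlur(cv2.cvtColor(im,cv2.COLOR_RGB2GRAY).astype(np.float32),(0,0),.8); p=np.array(p)
    r=minimize(lambda q:-score(g,q*[.001,.001,.01]+p,L,ed),[0,0,0],method='Nelder-Mead',options=dict(initial_simplex=[[0,0,0],[1.5,0,0],[0,1.5,0],[0,0,1.5]]))
    return r.x*[.001,.001,.01]+p,-r.fun
RP=np.array([.56763,-.49264,np.radians(-44.35)])
def inR(p,R=RP):
    c,s=np.cos(R[2]),np.sin(R[2]); d=np.array(p[:2])-R[:2]; return np.round([1e3*(c*d[0]+s*d[1]),1e3*(-s*d[0]+c*d[1])],1)
def stat():
    s=sense(); c,n=np.cos(RP[2]),np.sin(RP[2]); F=s['wrist_force']; R=s['ee_rot']
    print('t',s['time_s'],'tcp in riser',inR(s['tcp_pos']),'z',round(s['tcp_pos'][2]*1e3,1),'yaw',round(np.degrees(np.arctan2(R[1][0],R[0][0])),2),'F along/lat/z',np.round([c*F[0]+n*F[1],-n*F[0]+c*F[1],F[2]],1),'M',np.round(s['moment'],2)); return s
E
python3 - <<'E'
from h import *
s=stat(); im=capture('top'); cv2.imwrite('pics/full4.png',im[:,:,::-1])
p0=pts([s['tcp_pos'][0],s['tcp_pos'][1],RP[2]],[[.1055,0,0]])[0]
T,f=refine(im,[p0[0],p0[1],RP[2]],TR,[(0,1),(1,2),(2,3),(3,0)]); print('tray',inR(T),np.degrees(T[2]-RP[2]),f)
R,f=refine(im,RP,RI,[(0,1),(1,2),(3,0)]); print(R[:2],np.degrees(R[2]),f,inR(T,R))
E
```

```text
t 13.05 tcp in riser [-252.2   -0.3] z 27.2 yaw -44.7 F along/lat/z [-1.6 -0.3  4.9] M [0.25 0.65 0.02]
tray [-145.     0.2] -0.6069006787516095 148.145751953125
[ 0.56763238 -0.49264039] -44.34993761456424 87.83124542236328 [-145.     0.2]
```

Call:
arm_command(
  motion=[
    [5,3,0.4,-0.2,0,0,-0.004],
    [5,8,0.4,0,0,0,-0.004],
    [5,9,0,0,0,0,0],
    [5,9,0,0,0,0,0],
    [5,9,0,0,0,0,0],
    [5,9,0,0,0,0,0],
    [5,4,0,0,0,0,0],
    [5,0,0,0,0,0,0],
  ],
)

```text
time_s: 13.9
tcp_pos: [0.4233, -0.3528, 0.0272]
ee_rot: [[0.717, -0.698, -0.003], [-0.698, -0.717, 0.001], [-0.003, 0.001, -1.0]]
wrist_force: [-2.3, 0.7, 4.8]
gripper_width: 0.16
gripper_force: 30.0
```

```bash
python3 - <<'E'
from h import *
s=stat(); im=capture('top'); cv2.imwrite('pics/full5.png',im[:,:,::-1])
p0=pts([s['tcp_pos'][0],s['tcp_pos'][1],RP[2]],[[.107,0,0]])[0]
# front wall fully, sides only the part in front of the deck
L=TR; c=inR(p0)[0]/1e3; xe=min(.0475,-.09-c-.012)
Lp=[[-.0475,-.052,.03],[-.0475,.052,.03],[xe,.052,.03],[xe,-.052,.03]]
T,f=refine(im,[p0[0],p0[1],RP[2]],Lp,[(0,1),(1,2),(3,0)]); print('tray',inR(T),np.degrees(T[2]-RP[2]),f)
E
```

```text
t 13.9 tcp in riser [-201.    -0.9] z 27.2 yaw -44.23 F along/lat/z [-2.1 -1.1  4.8] M [0.24 0.58 0.  ]
tray [-94.5  -1.5] -0.582966161573348 67.37576293945312
```

```bash
python3 - <<'E'
from h import *
im=cv2.imread('pics/full5.png')[130:240,270:400]
cv2.imwrite('pics/a5.png',cv2.resize(im,(709,600),interpolation=3))
E
```

View pics/a5.png

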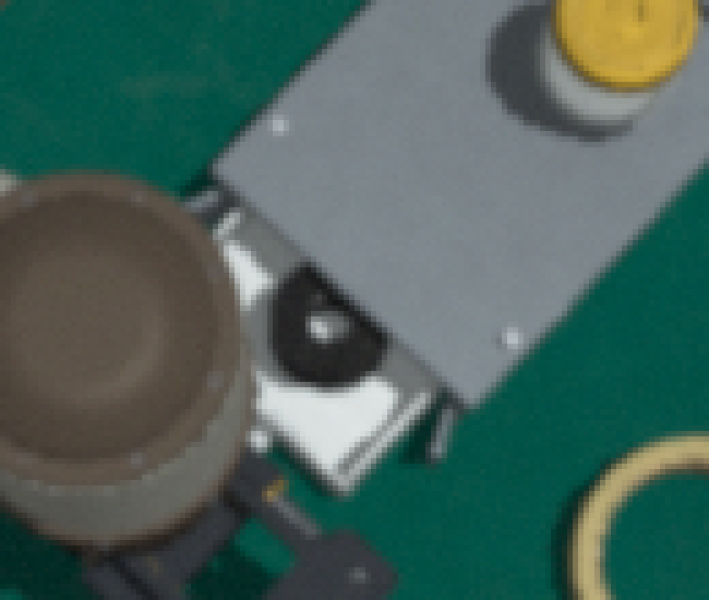

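The wrist hides the left part of the tray. The right wall at (430,390) sits just inside the right lip at (447,400), so the fit is free but the view is biased. The tab is being leaned on with about 5 N, so I'll ease z up while advancing.

Call:
arm_command(
  motion=[
    [5,2,0,-0.3,0,0,0],
    [5,4,0,-0.2,0,0,0],
    [5,6,0,0,0,0,0],
    [5,6,0,0,0,0,0],
    [5,5,0,0,0,0,0],
    [5,3,0,0,0,0,0],
  ],
)

```text
time_s: 14.55
tcp_pos: [0.4432, -0.3715, 0.0273]
ee_rot: [[0.716, -0.698, -0.0], [-0.698, -0.716, 0.0], [-0.001, 0.0, -1.0]]
wrist_force: [-2.0, 2.3, -0.9]
gripper_width: 0.158
gripper_force: 30.0
```

```bash
python3 - <<'E'
from h import *
stat(); im=capture('top'); cv2.imwrite('pics/full6.png',im[:,:,::-1])
E
```

```text
t 14.55 tcp in riser [-173.7   -0.4] z 27.3 yaw -44.24 F along/lat/z [-3.   0.2 -0.9] M [ 0.61  0.58 -0.  ]
```

Call:
arm_command(
  motion=[
    [5,4,0,0.1,0,0,0],
    [5,5,0,0,0,0,0],
    [5,5,0,0,0,0,0],
    [5,5,0,0,0,0,0],
    [5,3,0,0,0,0,0],
    [5,1,0,0,0,0,0],
  ],
)

```text
time_s: 15.2
tcp_pos: [0.4596, -0.3875, 0.0275]
ee_rot: [[0.717, -0.698, -0.0], [-0.698, -0.717, 0.0], [-0.0, 0.0, -1.0]]
wrist_force: [-0.7, 1.1, -3.8]
gripper_width: 0.158
gripper_force: 30.0
```

```bash
python3 -c "
from h import *
stat()"
```

```text
t 15.2 tcp in riser [-150.8   -0.3] z 27.5 yaw -44.23 F along/lat/z [-1.2  0.3 -3.8] M [0.44 0.36 0.01]
```

Call:
arm_command(
  motion=[
    [5,1,0,0,0,0,0],
    [5,1,0,0,0,0,0],
    [5,1,0,0,0,0,0],
    [5,1,0,0,0,0,0],
  ],
)

```text
time_s: 15.6
tcp_pos: [0.4621, -0.39, 0.0277]
ee_rot: [[0.717, -0.697, -0.0], [-0.697, -0.717, 0.0], [-0.0, 0.0, -1.0]]
wrist_force: [-1.0, 1.5, -4.8]
gripper_width: 0.159
gripper_force: 30.0
```

```bash
python3 -c "
from h import *
stat()"
```

```text
t 15.6 tcp in riser [-147.2   -0.3] z 27.7 yaw -44.22 F along/lat/z [-1.8  0.4 -4.8] M [0.41 0.4  0.04]
```

Call:
arm_command(
  motion=[
    [5,1,0,0.2,0,0,0],
    [5,1,0,0.2,0,0,0],
    [5,1,0,0,0,0,0],
    [5,1,0,0,0,0,0],
    [5,1,0,0,0,0,0],
  ],
)

```text
time_s: 16.1
tcp_pos: [0.4659, -0.3936, 0.0274]
ee_rot: [[0.717, -0.697, 0.0], [-0.697, -0.717, -0.0], [0.0, -0.0, -1.0]]
wrist_force: [-0.7, 1.4, -4.0]
gripper_width: 0.16
gripper_force: 30.0
```

Call:
arm_command(
  motion=[
    [5,1,0,0.2,0,0,0],
    [5,1,0,0,0,0,0],
    [5,1,0,0,0,0,0],
    [5,1,0,0,0,0,0],
  ],
)

```text
time_s: 16.5
tcp_pos: [0.4688, -0.3964, 0.0273]
ee_rot: [[0.717, -0.697, 0.0], [-0.697, -0.717, -0.0], [0.0, -0.0, -1.0]]
wrist_force: [-1.4, 1.5, -1.7]
gripper_width: 0.161
gripper_force: 30.0
```

Drag is about 2 N along the slide. No contact with the stop yet.

Call:
arm_command(
  motion=[
    [5,1,0,0.1,0,0,0],
    [5,1,0,0,0,0,0],
    [5,1,0,0,0,0,0],
    [5,1,0,0,0,0,0],
  ],
)

```text
time_s: 16.9
tcp_pos: [0.4716, -0.3991, 0.0273]
ee_rot: [[0.717, -0.697, 0.0], [-0.697, -0.717, -0.0], [0.0, 0.0, -1.0]]
wrist_force: [-2.1, 2.8, 0.3]
gripper_width: 0.157
gripper_force: 30.0
```

Call:
arm_command(
  motion=[
    [5,1,0,0,0,0,0],
    [5,1,0,0,0,0,0],
    [5,1,0,0,0,0,0],
  ],
)

```text
time_s: 17.2
tcp_pos: [0.4737, -0.4013, 0.0273]
ee_rot: [[0.717, -0.697, 0.0], [-0.697, -0.717, -0.0], [0.0, 0.0, -1.0]]
wrist_force: [-2.1, 2.2, 0.9]
gripper_width: 0.157
gripper_force: 30.0
```

Call:
arm_command(
  motion=[
    [5,1,0,0,0,0,0],
    [5,1,0,0,0,0,0],
    [5,1,0,0,0,0,0],
    [5,1,0,0,0,0,0],
  ],
)

```text
time_s: 17.6
tcp_pos: [0.4766, -0.4041, 0.0273]
ee_rot: [[0.717, -0.697, 0.0], [-0.697, -0.717, -0.0], [0.0, 0.0, -1.0]]
wrist_force: [-2.5, 3.3, 2.6]
gripper_width: 0.158
gripper_force: 30.0
```

Call:
arm_command(
  motion=[
    [5,1,0,-0.1,0,0,0],
    [5,1,0,0,0,0,0],
    [5,1,0,0,0,0,0],
  ],
)

```text
time_s: 17.9
tcp_pos: [0.4788, -0.4062, 0.0273]
ee_rot: [[0.717, -0.697, 0.0], [-0.697, -0.717, -0.0], [0.0, 0.0, -1.0]]
wrist_force: [-2.2, 1.5, 3.9]
gripper_width: 0.162
gripper_force: 30.0
```

Call:
arm_command(
  motion=[
    [5,1,0,-0.2,0,0,0],
    [5,1,0,0,0,0,0],
    [5,1,0,0,0,0,0],
    [5,1,0,0,0,0,0],
  ],
)

```text
time_s: 18.3
tcp_pos: [0.4802, -0.4078, 0.0273]
ee_rot: [[0.717, -0.698, -0.003], [-0.698, -0.717, 0.002], [-0.004, 0.001, -1.0]]
wrist_force: [-5.9, 7.7, 6.2]
gripper_width: 0.158
gripper_force: 30.0
```

Call:
arm_command(
  motion=[
    [5,0,0,0,0,0,0],
    [5,0,0,0,0,0,0],
  ],
)

```text
time_s: 18.5
tcp_pos: [0.4803, -0.4078, 0.0273]
ee_rot: [[0.717, -0.698, -0.003], [-0.698, -0.717, 0.002], [-0.004, 0.001, -1.0]]
wrist_force: [-5.6, 5.8, 6.8]
gripper_width: 0.158
gripper_force: 30.0
```

```bash
python3 -c "
from h import *
stat()"
```

```text
t 18.5 tcp in riser [-121.8   -0.4] z 27.3 yaw -44.23 F along/lat/z [-8.1  0.3  6.8] M [1.72 1.41 0.04]
```

Call:
arm_command(
  motion=[
    [5,1,0,0,0,0,0],
    [5,0.7,0,0,0,0,0],
    [5,0.7,0,0,0,0,0],
    [5,0,0,0,0,0,0],
  ],
)

```text
time_s: 18.9
tcp_pos: [0.481, -0.4087, 0.0273]
ee_rot: [[0.716, -0.698, -0.005], [-0.698, -0.716, 0.004], [-0.006, 0.001, -1.0]]
wrist_force: [-6.4, 9.0, 8.1]
gripper_width: 0.158
gripper_force: 30.0
```

```bash
python3 -c "
from h import *
stat()"
```

```text
t 18.9 tcp in riser [-120.7   -0.5] z 27.3 yaw -44.23 F along/lat/z [-10.9   2.    8.1] M [2.44 1.88 0.11]
```

Call:
arm_command(
  motion=[
    [5,0.8,0,-0.1,0,0,0],
    [5,0.7,0,-0.1,0,0,0],
    [5,0.7,0,-0.1,0,0,0],
    [5,0.6,0,0,0,0,0],
    [5,0,0,0,0,0,0],
  ],
)

```text
time_s: 19.4
tcp_pos: [0.4817, -0.4096, 0.0273]
ee_rot: [[0.716, -0.698, -0.008], [-0.698, -0.716, 0.006], [-0.01, 0.001, -1.0]]
wrist_force: [-8.3, 11.3, 9.9]
gripper_width: 0.16
gripper_force: 30.0
```

```bash
python3 -c "
from h import *
stat()"
```

```text
t 19.4 tcp in riser [-119.5   -0.6] z 27.3 yaw -44.24 F along/lat/z [-13.8   2.3   9.9] M [3.18 2.25 0.15]
```

Call:
arm_command(
  motion=[
    [5,0.6,0,0,0,0,0],
    [5,0.6,0,0,0,0,0],
    [5,0,0,0,0,0,0],
    [5,0,0,0,0,0,0],
    [5,0,0,0,0,0,0],
    [5,0,0,0,0,0,0],
    [5,0,0,0,0,0,0],
    [5,0,0,0,0,0,0],
  ],
)

```text
time_s: 20.2
tcp_pos: [0.4821, -0.4099, 0.0273]
ee_rot: [[0.716, -0.698, -0.009], [-0.698, -0.716, 0.007], [-0.011, 0.002, -1.0]]
wrist_force: [-9.6, 12.6, 10.9]
gripper_width: 0.16
gripper_force: 30.0
```

Call:
arm_command(
  motion=[
    [5,0,0,0,0,0,0],
    [5,0,0,0,0,0,0],
    [5,0,0,0,0,0,0],
    [5,0,0,0,0,0,0],
    [5,0,0,0,0,0,0],
  ],
)

```text
time_s: 20.7
tcp_pos: [0.482, -0.4099, 0.0273]
ee_rot: [[0.716, -0.698, -0.009], [-0.698, -0.716, 0.007], [-0.011, 0.002, -1.0]]
wrist_force: [-9.6, 12.2, 11.2]
gripper_width: 0.159
gripper_force: 30.0
```

```bash
python3 -c "
from h import *
stat()"
```

```text
t 20.7 tcp in riser [-119.    -0.7] z 27.3 yaw -44.24 F along/lat/z [-15.4   2.1  11.2] M [3.57 2.48 0.15]
```

Call:
arm_command(
  motion=[
    [5,-0.7,0,0,0,0,0],
    [5,-0.7,0,0,0,0,0],
    [5,-0.6,0,0,0,0,0],
    [36,0,0,0,0,0,0],
    [36,0,0,0,0,0,0],
    [36,0,0,0,0,0,0],
    [36,0,0,0,0,0,0],
    [36,0,0,0,0,0,0],
  ],
)

```text
time_s: 21.5
tcp_pos: [0.4851, -0.4122, 0.0276]
ee_rot: [[0.717, -0.697, 0.001], [-0.697, -0.717, -0.0], [0.001, -0.0, -1.0]]
wrist_force: [-0.3, 0.2, -0.3]
gripper_width: 0.404
gripper_force: 0.0
```

```bash
python3 -c "
from h import *
s=stat();print(s['gripper_width']*87,s['ee_rot'])"
```

```text
t 21.5 tcp in riser [-115.2   -0.2] z 27.6 yaw -44.22 F along/lat/z [-0.3 -0.  -0.3] M [ 0.04  0.01 -0.03]
35.130621183450536 [[ 7.16621016e-01 -6.97462391e-01  7.29156456e-04]
 [-6.97462275e-01 -7.16621362e-01 -4.44765931e-04]
 [ 8.32736602e-04 -1.89830508e-04 -9.99999635e-01]]
```

Call:
arm_command(
  motion=[
    [36,0,0,-8,0,0,0],
    [36,0,0,-20,0,0,0],
    [36,0,0,-35,0,0,0],
    [36,0,0,-40,0,0,0],
    [36,-30,0,-30,0,0,0],
    [36,-45,0,0,0,0,0],
    [36,-45,0,0,0,0,0],
    [36,-40,0,0,0,0,0],
  ],
)

```text
time_s: 22.3
tcp_pos: [0.3686, -0.2992, 0.1614]
ee_rot: [[0.716, -0.698, 0.001], [-0.698, -0.716, -0.0], [0.001, -0.001, -1.0]]
wrist_force: [0.6, 0.3, 1.2]
gripper_width: 0.41
gripper_force: 0.0
```

```bash
python3 - <<'E'
from h import *
stat()
a=capture('scene')[130:240,240:400]; b=capture('top')[110:220,280:440]
cv2.imwrite('pics/a7.png',np.hstack([cv2.resize(x,(400,275),interpolation=3) for x in(a,b)])[:,:,::-1])
E
```

```text
t 22.3 tcp in riser [-277.5   -0.9] z 161.4 yaw -44.24 F along/lat/z [0.2 0.6 1.2] M [ 0.08 -0.05  0.02]
```

View pics/a7.png

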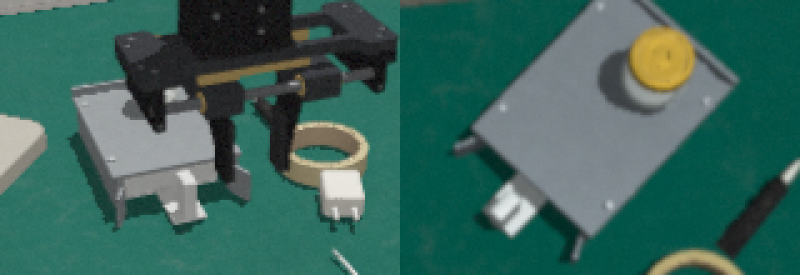

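The tub is fully under the deck with only the tab sticking out (top crop about (515,203)). The jar hasn't moved. I'll do a quick numeric check of the tab position, then hand in.

```bash
python3 - <<'E'
from h import *
print(inR(back('top',np.array([280+(508-400)/2.5,110+206/2.5]),.051)))
s=sense(); print(s['time_s'],s['joint_velocities'])
print(finish_job())
E
```

```text
[-117.6   -1.6]
22.4 [-1.04733793  3.83913007  7.2074911   2.40473177  1.70818     1.02838285]
the job is handed in; nothing more can be done
None
```

I handed the job in at 22.4 s: the reel is in the tray, and the tray was pressed on the stop for over a second, then let go. The stop force of about 10 N is an estimate from the wrist force minus drag. The last pictures show the tub fully under the deck and the jar in place, but the stop and the reel are hidden there, so I couldn't see the final contact or the reel lying flat.

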